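# Drive a stuck brass plug out of a microscope tube

### The arm

A 6-joint arm with a two-finger parallel gripper is mounted at the origin on the work surface. World frame = base frame: x ahead of the robot, y to its left, z up, the work surface at z = 0. Lengths are in m, angles in rad, forces in N, time in s.
With the tool pointing down it reaches from about 0.3 to 0.875 m from the base axis. Payload 6.4 kg.
Tool frame: the origin (TCP) lies midway between the tips of the shut fingers; the grasp point (between the pads) lies 19 mm behind it (arm.hold_point_z is the distance from the TCP to the grasp point, in m); y points along the fingers, z is the direction in which the jaws open and shut, and the axes are right-handed (so a half turn about y gives the same grasp; the last joint's range is limited). The gripper opens to 85 mm and grips with 20 to 120 N. Pads are 22 mm wide; open, the fingers measure 114 mm over their backs; the gripper's body (76 mm by 85 mm) begins 54 mm behind the grasp point. The pads swing forward as they close: fully open they stand 13 mm farther back than shut.
Start: joints at [-1.548, 0.181, 1.607, -0, 1.354, -0.206], TCP at [0.13, -0.56, 0.231] pointing down, gripper open.
Joint ranges: [-2.99, 2.99], [-0.89, 2.07], [0.3, 2.58], [-1.14, 4.28], [0, 2.63], [-3.12, 3.12]. Speed limits (rad/s): [2.57, 2.57, 3.01, 3.14, 3.14, 3.14].

### API

Orientations are given as [roll, pitch, yaw] about the fixed x, y, z axes, in that order (R = Rz(yaw) Ry(pitch) Rx(roll)).
In Python, from workcell import arm, eyes gives the robot as it stands.
- The arm moves only by the tool servo_tool, never from a script. Its argument "motion" is a list of rows, each a list of 6 numbers: the shift along the tool's x, y, z normalised to -1 to 1, where 1 is 0.2 m, then the turn, a rotation vector about the tool's x, y, z normalised to -1 to 1, where 1 is 180 degrees. In form: [[tx, ty, tz, wx, wy, wz], ...]. A call has 1 to 12 rows; each row shifts and turns the commanded pose from where the row before left it, along the tool's axes as they then stand; what a row does not reach is not made up. A row lasts 1/12 s, in which the tool goes at most 41.7 mm and 7.16 degrees, less where a joint would pass 70% of its speed; a pose out of reach is approached as far as the arm can. A call with a number of a shift or a turn outside -1 to 1 is refused whole. A call with a gripper value outside its range is refused whole. "fingers" is the closure, from 0 (fully open) to 1 (shut), set as the call begins (left out, the last holds). The fingers move at their own pace and stop on an object; the grip force is fixed at half the most. Time passes only in rows, so rows that do not move let the fingers close. It gives the time, the measured TCP pose, the force and the opening at its end, in the units of the state.
- arm.sense(): the state, without advancing time (a new reading comes with each control period).
- eyes.read_camera(name): name is "side" or "top" or "wrist"; returns the picture (480x640x3 uint8, red, green, blue); there is no depth.
- eyes.camera_params(name): a dict with "fov_y" (degrees; the focal length in pixels is half the picture's height over the tangent of half this angle, whatever the lens; pixels are square), "cx", "cy" (the principal point, pixels), "dist_coeffs" ([k1, k2, p1, p2, k3] as OpenCV has them; the pictures are not rectified), "rvec" (rotation vector, rad) and "tvec" (3), from world to camera coordinates, as OpenCV has them. Camera axes: x right, y down, z forward; pixel columns grow to the right and rows downward; lengths in m; the calibration is good to about 2 mm. A picture is of the moment at which its call begins: read the wrist's pose just before it. camera_params takes no time and is no camera call; for the wrist camera it gives the pose at the moment of the call.
- arm.finish_job(): hands the job in, once; it reports no verdict.
The state is a dict: "time": time; "joint_positions": joint angles; "joint_velocities": joint speeds; "joint_torque": joint torques, N m; "tool_pos": TCP position; "orientation": TCP orientation; "wrist_force": force on the tool from outside, world axes, zero at the start; "torque": the same for the moment, N m; "grip_width": finger opening in m.
Only numpy, scipy, OpenCV 4.12 (cv2) and the standard library are available. Lean on these libraries where they do the work, as an engineer would, in place of code of your own. Each camera call takes 0.05 s, during which the arm holds its last target.

### The job

Take the rod from its stand, put it down into the mouth of the upright black tube in the jig and gently push the stuck brass plug down and out of the tube's lower end, so that it drops into the tray underneath. The tube rides on springs and sits off-centre in the jig: feel for the mouth, and never press so hard that the tube bottoms out. Then hang the rod back upright in its stand, fully home, and leave the other things on the bench where they are.

Things in the scene. Friction and masses are not known exactly. Their poses are not given: they have to be found in the camera images.
- jig: Service jig fixed to the bench: steel base 130 (x) x 150 (y) x 8 mm, catch tray on it, two columns at y = +-60 mm, aluminium bridge 70 x 136 mm across them (top 86 mm above the bench). A black collar (62 mm across, 7 mm high) lies on the bridge and carries an upright black tube, 25 mm across (27 at its band), 60 mm long, open at both ends. Origin: centre of the base's underside; z up.
- jig_mid (a point): Centre of the jig at the height of the tube's mouth, 116 mm above the bench. NOTE: the collar is eccentric and set at any angle: the tube's axis stands about 6 mm (5 to 7) to one side of this point, in a direction that differs each time and is not reported. It does not shift sideways. Find the bore by feel or sight. Bore 15 mm; inside, from 4 mm below the mouth, two flat spring jaws leave 14.4 mm.
- tube_low (a point): Centre of the jig at the height of the tube's lower end, 56 mm above the bench. A brass plug (14.4 mm across, 18 mm long, 24 g) sticks in the bore, its top 12 to 22 mm below the mouth. It takes about 6 to 12 N (varies) to slide and falls only when its top passes the tube's lower end: push the rod's tip to some 8 mm below this height (the tube gives on its spring).
- tray (a point): Centre of the catch tray's cork floor, 12 mm above the bench, on the jig's centre; open tray, inner size 92 (x) x 76 (y) mm, rim 34 mm above the bench.
- tube (a joint): How far the tube is pressed down on its spring, in m: 0 at rest, bottoms out at 0.010. About 2.2 N per mm.
- rod: The push rod, 130 mm long, 100 g or so: aluminium shaft 12 mm across, 78 mm long with a slightly chamfered flat tip; above it a black square handle 22 x 22 mm, 52 mm high. Origin at the centre of the tip's face; z runs up along the rod to the handle, x and y square to the handle's flats. At the start it hangs upright in its stand, the handle's underside on the stand's top plate.
- rod_tip (a point): Centre of the rod's tip face (the rod's origin).
- rod_grip (a point): On the rod's axis in the handle, 106 mm above the tip, 28 mm above the handle's underside and 24 mm below its top: the place to grip.
- stand: Rod stand fixed to the bench: base 90 x 90 x 8 mm, four thin posts, aluminium top plate 70 x 70 x 10 mm with a round hole of 18 mm in its middle, top 90 mm above the bench. Origin: centre of the base's underside.
- stand_hole (a point): Centre of the stand's hole at the plate's top, 90 mm above the bench. With the rod home its tip is 78 mm below this point.
- objective: Bystander: black microscope objective standing on the bench, 32 mm across, 46 mm high. Origin at its underside's centre.
- eyepiece: Bystander: dark steel eyepiece standing on the bench, 32 mm across, 50 mm high. Origin at its underside's centre.
- fluid: Bystander: amber bottle, 44 mm across, 90 mm high. Origin at its underside's centre.
- slide_box: Bystander: grey slide box 100 x 80 x 32 mm. Origin at its underside's centre.

How it is judged:
By the outcome, as a careful person would: the job done as asked, in the order asked, and still so for the second after the job is handed in, with the robot touching nothing.
It also fails if it takes over 58 s, if anything falls off the work surface, if the arm or the gripper's body presses on something with over 40 N, if the wrist force passes 120 N, or if a joint passes its speed limit or range.

## Working session

There is one attempt and no reset: what is moved stays moved. The work goes in short steps, Python scripts to look and compute and a tool call to move; the robot and the scene stay as the last step left them, time stands still between calls to the robot, and variables do not carry over. Pictures are saved under pics/ and viewed, and the job is handed in when it is done.

Besides the shell and the picture viewer there is one more tool, called after ">>>" as name(argument=value, ...) on one line, values as JSON. servo_tool: Moves the arm, as the interface text tells. Scaled input: -1 to 1 covers 0.2 m each way for a shift and 180 degrees each way for a turn. Its arguments: {"type":"object","properties":{"motion":{"type":"array","items":{"type":"array","items":{"type":"number"}}},"fingers":{"type":"number"}},"required":["motion"]}

```bash
mkdir -p pics; ls
python3 - <<'E'
from workcell import arm, eyes
import cv2,numpy as np
print(arm.sense(), arm.hold_point_z)
for n in ["side","top","wrist"]:
    p=eyes.camera_params(n); print(n,p)
    cv2.imwrite(f"pics/{n}0.png",eyes.read_camera(n)[:,:,::-1])
E
```

```text
pics
{'time': 0.0, 'joint_positions': array([-1.54826590e+00,  1.81544333e-01,  1.60800074e+00, -1.85327293e-05,
        1.35378173e+00, -2.06278368e-01]), 'joint_velocities': array([ 9.59594136e-04, -1.23085669e-03, -7.06563818e-05, -1.15548263e-04,
       -8.66371197e-04,  2.76451990e-04]), 'joint_torque': array([-3.90144714e-04, -4.44885314e+01, -3.51336443e+01, -2.57871915e-05,
        9.14617383e-03, -3.61332425e-06]), 'tool_pos': array([ 0.13043096, -0.55945213,  0.23038581]), 'orientation': array([-1.57249741e+00,  3.37476562e-04, -2.91278014e+00]), 'wrist_force': array([ 0.14270659, -0.36589811,  1.2294275 ]), 'torque': array([ 0.02066819, -0.05829333, -0.02669804]), 'grip_width': 0.08520409975791625} 0.0187
side {'fov_y': 47.4264762936142, 'cx': 320.48157107075474, 'cy': 237.4611422179914, 'dist_coeffs': array([-0.15781585,  0.        ,  0.        ,  0.        ,  0.        ]), 'rvec': array([ 0.62792832, -2.38418614,  1.43179726]), 'tvec': array([0.50198805, 0.22831068, 0.80206966])}
top {'fov_y': 51.37430264906219, 'cx': 318.6805751720291, 'cy': 246.69036924208092, 'dist_coeffs': array([-0.1306437,  0.       ,  0.       ,  0.       ,  0.       ]), 'rvec': array([ 2.17094577, -2.1751171 ,  0.10012069]), 'tvec': array([-0.0019856 ,  0.60889839,  1.16495072])}
wrist {'fov_y': 58.41992051329704, 'cx': 321.1663709778377, 'cy': 233.52303572534112, 'dist_coeffs': array([-0.01892797,  0.        ,  0.        ,  0.        ,  0.        ]), 'rvec': array([-2.28582906,  1.8163854 ,  0.25036194]), 'tvec': array([-0.57320966, -0.03398444,  0.37858384])}
```

View pics/side0.png

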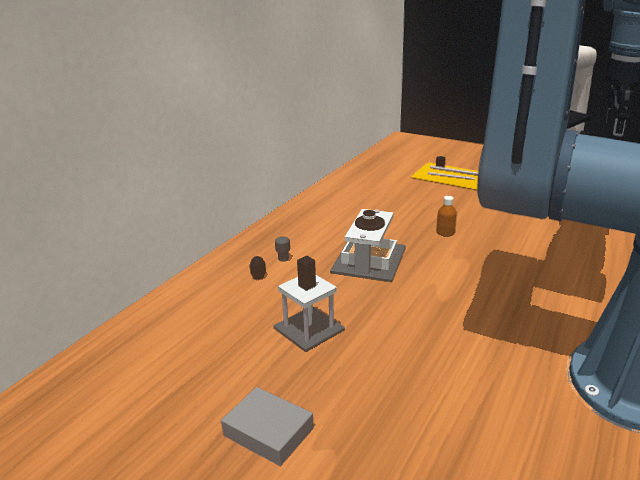

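View pics/top0.png

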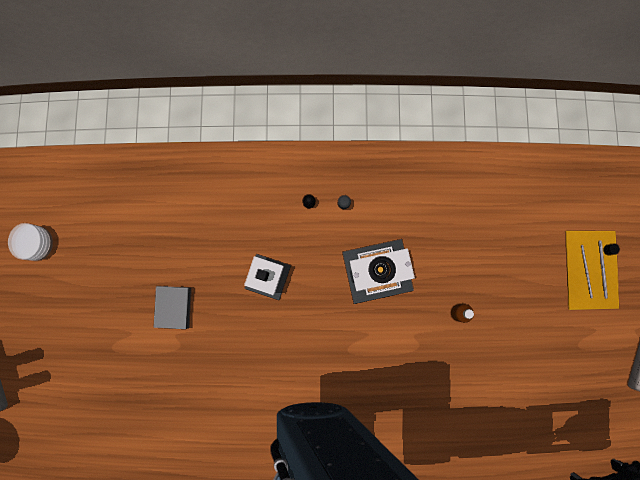

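View pics/wrist0.png

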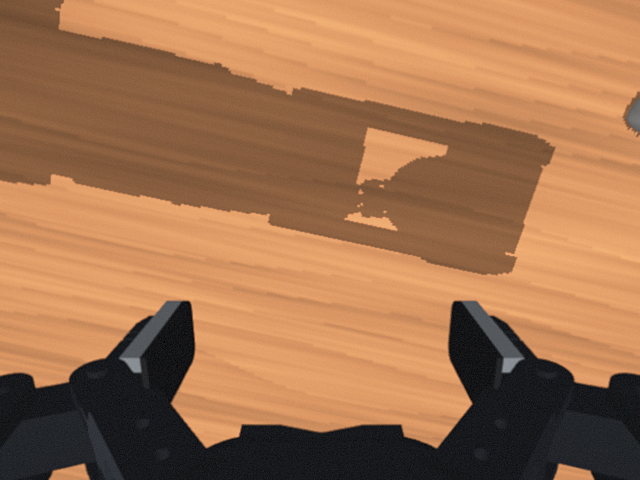

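The side view shows the rod in its stand near (307,285) and the jig near (368,240). In the top view the stand is near (267,276) and the jig near (380,270). I'll enlarge both areas and cast rays.

```bash
cat > h.py <<'E'
import numpy as np, cv2
from workcell import arm, eyes
def cam(n,p=None):
    p=p or eyes.camera_params(n); f=240/np.tan(np.radians(p["fov_y"])/2)
    K=np.array([[f,0,p["cx"]],[0,f,p["cy"]],[0,0,1]]); return K,np.array(p["dist_coeffs"]),np.array(p["rvec"]),np.array(p["tvec"])
def ray(c,uv):
    K,d,r,t=c; R=cv2.Rodrigues(r)[0]
    q=cv2.undistortPoints(np.array(uv,float).reshape(-1,1,2),K,d).reshape(-1,2)
    D=np.c_[q,np.ones(len(q))]@R; return -R.T@t, D
def onz(c,uv,z):
    o,D=ray(c,uv); return o+D*((z-o[2])/D[:,2])[:,None]
def proj(c,P):
    K,d,r,t=c; return cv2.projectPoints(np.array(P,float).reshape(-1,1,3),r,t,K,d)[0].reshape(-1,2)
E
python3 - <<'E'
from h import *
im=cv2.imread("pics/top0.png")
a=cv2.resize(im[235:315,235:300],None,fx=6,fy=6,interpolation=cv2.INTER_CUBIC)
b=cv2.resize(im[230:310,335:425],None,fx=6,fy=6,interpolation=cv2.INTER_CUBIC)
cv2.imwrite("pics/topzoom.png",cv2.resize(np.hstack([a,b]),None,fx=.86,fy=.86))
c=cam("top")
hsv=cv2.cvtColor(im,cv2.COLOR_BGR2HSV)
white=((hsv[...,1]<60)&(hsv[...,2]>150)).astype(np.uint8)*255
for nm,(x0,x1,y0,y1),z in [("stand",(235,300,235,315),.09),("bridge",(335,425,230,310),.086)]:
    m=np.zeros_like(white); m[y0:y1,x0:x1]=white[y0:y1,x0:x1]
    cs,_=cv2.findContours(m,cv2.RETR_EXTERNAL,cv2.CHAIN_APPROX_NONE)
    k=max(cs,key=cv2.contourArea)
    P=onz(c,k.reshape(-1,2),z)[:,:2].astype(np.float32)*1000
    print(nm,cv2.minAreaRect(P),cv2.minAreaRect(k))
dark=(hsv[...,2]<60)
m=np.zeros_like(white); m[262:290,250:282]=dark[262:290,250:282]*255
for q in cv2.findContours(m,0,1)[0]:
  if cv2.contourArea(q)>20: 
    P=onz(c,q.reshape(-1,2),.142)[:,:2].astype(np.float32)*1000
    print(cv2.boundingRect(q),cv2.minAreaRect(P))
E
```

```text
stand ((538.7890625, 122.644775390625), (69.85234069824219, 69.3345947265625), 71.74388885498047) ((263.10003662109375, 275.20001220703125), (30.674089431762695, 30.674089431762695), 18.434947967529297)
bridge ((551.0465698242188, -146.46600341796875), (94.9272232055664, 136.31858825683594), 12.132779121398926) ((381.7469787597656, 269.6117858886719), (41.867584228515625, 59.764347076416016), 77.47119140625)
(276, 274, 6, 16) ((523.1974487304688, 83.27769470214844), (10.7698974609375, 32.256187438964844), 89.99562072753906)
(256, 269, 13, 12) ((537.8436889648438, 118.86569213867188), (24.696964263916016, 20.440013885498047), 71.82392883300781)
```

View pics/topzoom.png

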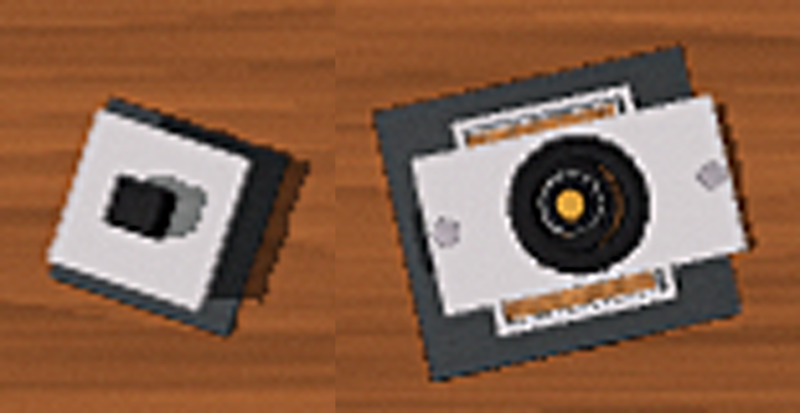

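The zoom shows the stand plate square with the handle aligned to it. The amber plug top is visible in the bore at about pixel (380.5,269.7) of the full picture. Next I need the wrist camera's pose in the tool frame, so I can plan a close view of the jig.

```bash
cat >> h.py <<'E'
from scipy.spatial.transform import Rotation as Ro
def pose(s=None):
    s=s or arm.sense(); return s, np.array(s["tool_pos"]), Ro.from_euler("xyz",s["orientation"]).as_matrix()
def go(target,yaw=None):
    """print tool-axis shift (scaled) to target, and turn"""
    s,p,R=pose(); d=R.T@(np.array(target)-p)/0.2
    print("t",round(s["time"],2),"pos",p.round(4),"rpy",np.degrees(s["orientation"]).round(2),"total shift scaled",d.round(4),"F",np.round(s["wrist_force"],1),"w",round(s["grip_width"],4))
    if yaw is not None:
        Rt=Ro.from_euler("xyz",[-np.pi/2,0,np.radians(yaw)]).as_matrix()
        print(" turn scaled",(Ro.from_matrix(R.T@Rt).as_rotvec()/np.pi).round(4))
E
python3 - <<'E'
from h import *
s,p,R=pose(); c=cam("wrist"); o,D=ray(c,[[320,240]])
print("cam in tool",R.T@(o-p),"dir",R.T@D[0])
print(onz(c,[[320,240],[0,0],[640,480]],0.0))
c=cam("top")
print("plug top guess",onz(c,[[380.5,269.7]],.099),"mouth",onz(c,[[380.5,269.7]],.116))
go([.55,-.146,.30]); go([.55,-.146,.23],None)
E
```

```text
cam in tool [-0.06808468 -0.14224923 -0.00074618] dir [ 0.28312343  0.95920015 -0.0033548 ]
[[ 0.08907508 -0.56680336  0.        ]
 [ 0.22534543 -0.27406333  0.        ]
 [-0.09863371 -0.96951202  0.        ]]
plug top guess [[ 0.55013861 -0.14190544  0.099     ]] mouth [[ 0.54934104 -0.13981545  0.116     ]]
t 0.15 pos [ 0.1304 -0.5596  0.2306] rpy [-9.0070e+01  1.0000e-02 -1.6689e+02] total shift scaled [-2.5123 -0.3443 -1.5387] F [ 0.1  0.2 -0.7] w 0.0853
t 0.15 pos [ 0.1304 -0.5596  0.2306] rpy [-9.0070e+01  1.0000e-02 -1.6689e+02] total shift scaled [-2.5122  0.0057 -1.5382] F [ 0.1  0.2 -0.7] w 0.0853
```

>>> servo_tool(motion=[[-0.167,0,-0.091,0,0,0],[-0.167,0,-0.091,0,0,0],[-0.167,0,-0.091,0,0,0],[-0.167,0,-0.091,0,0,0],[-0.167,0,-0.091,0,0,0],[-0.167,0,-0.091,0,0,0],[-0.167,0,-0.091,0,0,0],[-0.167,0,-0.091,0,0,0],[-0.167,0,-0.091,0,0,0],[-0.167,0,-0.091,0,0,0],[-0.167,0,-0.091,0,0,0],[-0.167,0,-0.091,0,0,0]], fingers=0)

```text
time: 1.15
tool_pos: [0.4723, -0.2547, 0.2312]
orientation: [-1.571, -0.0, -2.913]
wrist_force: [1.0, -0.8, 0.7]
grip_width: 0.0855
```

>>> servo_tool(motion=[[-0.167,0,-0.091,0,0,0],[-0.167,0,-0.091,0,0,0],[0,0,0,0,-0.0326,0],[0,0,0,0,-0.0326,0],[0,0,0,0,-0.0326,0],[0,0,0,0,-0.0326,0],[0,0,0,0,-0.0326,0],[0,0,0,0,-0.0326,0],[0,0,0,0,-0.0326,0],[0,0,0,0,-0.0326,0],[0,0,0,0,-0.0326,0],[0,0,0,0,-0.0326,0]])

```text
time: 2.15
tool_pos: [0.5278, -0.2057, 0.2309]
orientation: [-1.572, 0.0, -1.884]
wrist_force: [0.6, 0.2, 0.6]
grip_width: 0.0854
```

Run:
```python
from h import *
go([.528,-.205,.23],-108.3)
c=cam("wrist"); im=eyes.read_camera("wrist")[:,:,::-1]; cv2.imwrite("pics/w1.png",im)
np.save("w1.npy",np.concatenate([c[2],c[3]]))
print(proj(c,[[.549,-.14,.116]]))
```

```text
t 2.15 pos [ 0.5278 -0.2057  0.2309] rpy [-9.0040e+01  1.0000e-02 -1.0792e+02] total shift scaled [-0.0034  0.0045 -0.0003] F [0.6 0.2 0.6] w 0.0854
 turn scaled [ 0.0002  0.0021 -0.0001]
[[321.79673113 113.627084  ]]
```

View pics/w1.png

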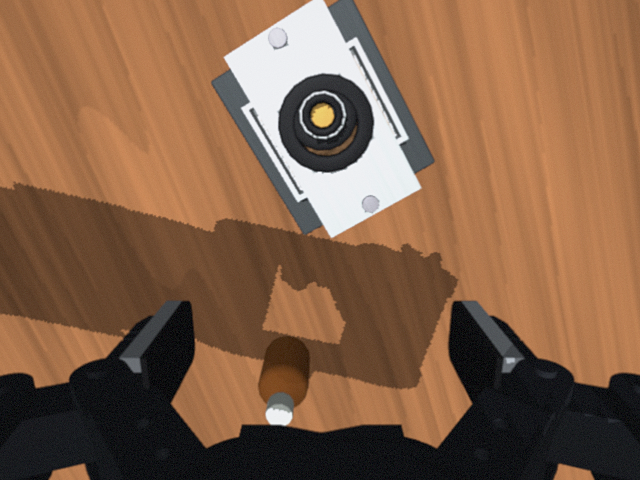

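Run:
```python
from h import *
im=cv2.imread("pics/w1.png")
cv2.imwrite("pics/w1z.png",cv2.resize(im[65:175,265:385],None,fx=5,fy=5,interpolation=cv2.INTER_CUBIC))
```

```text
(no output)
```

View pics/w1z.png

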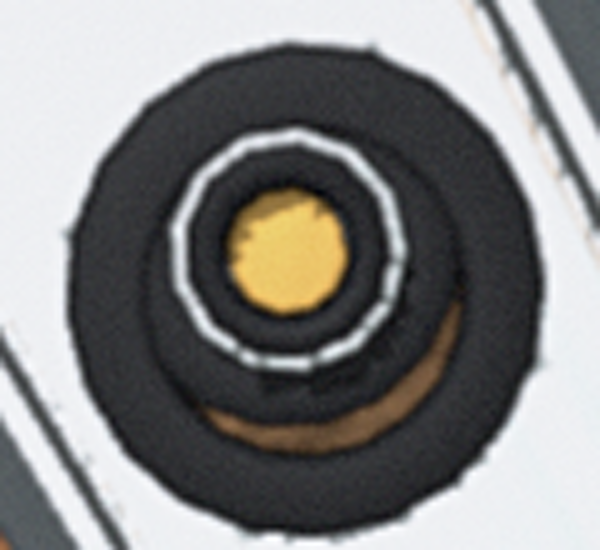

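```bash
cat > circ.py <<'E'
from h import *
def meas(fn,pf,box):
    im=cv2.imread(fn); v=np.load(pf); c=list(cam("wrist")); c[2],c[3]=v[:3],v[3:]; c=tuple(c)
    x0,y0,x1,y1=box; hsv=cv2.cvtColor(im,cv2.COLOR_BGR2HSV); H=np.zeros(im.shape[:2],np.uint8)
    br=H.copy(); br[y0:y1,x0:x1]=((hsv[...,1]>110)&(hsv[...,2]>120)&(hsv[...,0]>17)&(hsv[...,0]<32))[y0:y1,x0:x1]*255
    wh=H.copy(); wh[y0:y1,x0:x1]=((hsv[...,1]<50)&(hsv[...,2]>140))[y0:y1,x0:x1]*255
    out=[]
    for m,z in ((br,.099),(wh,.115)):
        k=max(cv2.findContours(m,0,1)[0],key=cv2.contourArea); (u,vv),r=cv2.minEnclosingCircle(k); e=cv2.fitEllipse(k)
        print("circ",(u,vv),r,"ell",e,"->",onz(c,[e[0]],z).round(4), "at .116", onz(c,[e[0]],.116).round(4))
    return c
E
python3 - <<'E'
from circ import *
c=meas("pics/w1.png","w1.npy",(295,85,350,145))
im=cv2.imread("pics/w1.png");hsv=cv2.cvtColor(im,cv2.COLOR_BGR2HSV)
m=((hsv[...,1]<40)&(hsv[...,2]>185)).astype(np.uint8)*255
m=cv2.morphologyEx(m,cv2.MORPH_OPEN,np.ones((7,7)))
k=max(cv2.findContours(m,0,1)[0],key=cv2.contourArea)
P=onz(c,k.reshape(-1,2),.086)[:,:2].astype(np.float32)*1000; print(cv2.minAreaRect(P))
E
```

```text
circ (321.9317321777344, 115.18282318115234) 11.853950500488281 ell ((322.2420349121094, 115.1937484741211), (21.702707290649414, 22.8161678314209), 12.254332542419434) -> [[ 0.549  -0.1409  0.099 ]] at .116 [[ 0.549  -0.1409  0.116 ]]
circ (321.9166564941406, 114.5) 23.85222053527832 ell ((322.0758361816406, 114.60584259033203), (43.91434097290039, 45.423431396484375), 0.7108544707298279) -> [[ 0.549  -0.1406  0.115 ]] at .116 [[ 0.549  -0.1406  0.116 ]]
((549.4678344726562, -147.24949645996094), (73.66857147216797, 136.240966796875), 12.027955055236816)
```

>>> servo_tool(motion=[[-0.154,0,-0.056,0,0.002,0],[-0.154,0,-0.056,0,0,0],[-0.154,0,-0.056,0,0,0],[-0.154,0,-0.056,0,0,0],[-0.154,0,-0.056,0,0,0],[-0.154,0,-0.056,0,0,0],[-0.154,0,-0.056,0,0,0],[-0.154,0,-0.056,0,0,0],[0,0,0,0,0,0],[0,0,0,0,0,0]])

```text
time: 3.03
tool_pos: [0.5211, 0.0578, 0.2311]
orientation: [-1.571, -0.0, -1.893]
wrist_force: [-0.0, -0.2, 0.1]
grip_width: 0.0849
```

Run:
```python
from h import *
go([.518,.056,.23],-108.3)
c=cam("wrist"); im=eyes.read_camera("wrist")[:,:,::-1].copy(); cv2.imwrite("pics/w2.png",im)
np.save("w2.npy",np.concatenate([c[2],c[3]]))
hsv=cv2.cvtColor(im,cv2.COLOR_BGR2HSV)
w=((hsv[...,1]<60)&(hsv[...,2]>140)).astype(np.uint8)*255
w=cv2.morphologyEx(w,cv2.MORPH_OPEN,np.ones((5,5)))
k=max(cv2.findContours(w,0,1)[0],key=cv2.contourArea)
P=onz(c,k.reshape(-1,2),.09)[:,:2].astype(np.float32)*1000; print("plate",cv2.minAreaRect(P),cv2.boundingRect(k))
d=(hsv[...,2]<70).astype(np.uint8)*255
x,y,ww,hh=cv2.boundingRect(k); m=np.zeros_like(d); m[y:y+hh,x:x+ww]=d[y:y+hh,x:x+ww]
f=np.zeros_like(d); cv2.drawContours(f,[cv2.convexHull(k)],-1,255,-1); f=cv2.erode(f,np.ones((7,7)))
for q in cv2.findContours(m&f,0,1)[0]:
  if cv2.contourArea(q)>100:
    P=onz(c,q.reshape(-1,2),.142)[:,:2].astype(np.float32)*1000
    print(cv2.boundingRect(q),cv2.minAreaRect(P))
```

```text
t 3.03 pos [0.5211 0.0578 0.2311] rpy [-9.0010e+01 -1.0000e-02 -1.0848e+02] total shift scaled [ 0.0133  0.0057 -0.0116] F [-0.  -0.2  0.1] w 0.0849
 turn scaled [ 0.0001 -0.001   0.0001]
plate ((536.302734375, 121.36489868164062), (70.5949935913086, 70.71480560302734), 71.4382095336914) (256, 61, 114, 115)
(292, 101, 40, 41) ((536.4674072265625, 121.24626159667969), (20.262537002563477, 20.569963455200195), 71.44010925292969)
```

View pics/w2.png

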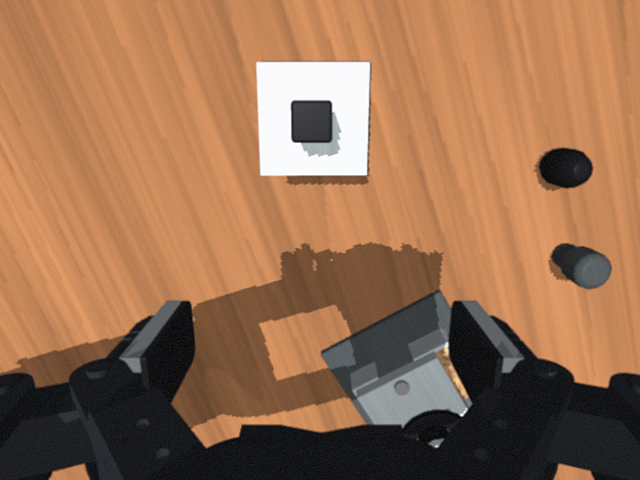

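The handle shows as a 41 px square centred near (312,121) and the plate around it. The handle and plate centres agree within 0.2 mm, with flats at 71.4°, so the yaw is right for the grasp.

Run:
```python
from h import *
go([.5364,.1212,.2311],-108.55); go([.5364,.1212,.0995])
```

```text
t 3.08 pos [0.5213 0.0566 0.2311] rpy [-9.0000e+01 -3.0000e-02 -1.0856e+02] total shift scaled [-0.3305  0.     -0.0311] F [ 0.7  0.4 -1. ] w 0.0852
 turn scaled [ 0.     -0.      0.0002]
t 3.08 pos [0.5213 0.0566 0.2311] rpy [-9.0000e+01 -3.0000e-02 -1.0856e+02] total shift scaled [-0.3309  0.658  -0.031 ] F [ 0.7  0.4 -1. ] w 0.0852
```

>>> servo_tool(motion=[[-0.11,0,-0.01,0,0,0],[-0.11,0,-0.01,0,0,0],[-0.11,0,-0.01,0,0,0],[0,0.1,0,0,0,0],[0,0.1,0,0,0,0],[0,0,0,0,0,0],[0,0,0,0,0,0]])

```text
time: 3.67
tool_pos: [0.5361, 0.1194, 0.1902]
orientation: [-1.574, -0.001, -1.897]
wrist_force: [1.0, -0.2, 0.7]
grip_width: 0.0853
```

Run:
```python
from h import *
go([.5364,.1212,.0995],-108.55);go([.5364,.1212,.0995],-108.55)
c=cam("wrist"); im=eyes.read_camera("wrist")[:,:,::-1].copy(); cv2.imwrite("pics/w3.png",im)
go([.5364,.1212,.0995],-108.55)
```

```text
t 3.67 pos [0.5361 0.1194 0.1902] rpy [-9.0170e+01 -7.0000e-02 -1.0871e+02] total shift scaled [-9.500e-03  4.537e-01  1.000e-04] F [ 1.  -0.2  0.7] w 0.0853
 turn scaled [ 0.0009 -0.0009  0.0004]
t 3.67 pos [0.5361 0.1194 0.1902] rpy [-9.0170e+01 -7.0000e-02 -1.0871e+02] total shift scaled [-9.500e-03  4.537e-01  1.000e-04] F [ 1.  -0.2  0.7] w 0.0853
 turn scaled [ 0.0009 -0.0009  0.0004]
t 3.72 pos [0.537  0.1196 0.1916] rpy [-9.002e+01 -2.000e-02 -1.087e+02] total shift scaled [-0.007   0.4603 -0.0053] F [0.6 0.5 0.5] w 0.0853
 turn scaled [ 0.0001 -0.0008  0.0001]
```

View pics/w3.png

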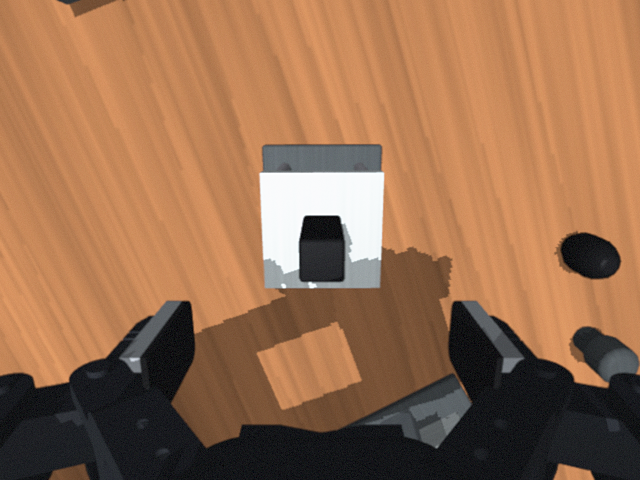

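The handle is at about x=322 and the fingers are symmetric about 320.5, so it is centred in the jaws. I'll descend and grip.

>>> servo_tool(motion=[[-0.008,0.1,0,0,0,0],[0,0.1,0,0,0,0],[0,0.1,0,0,0,0],[0,0.1,0,0,0,0],[0,0.055,0,0,0,0],[0,0,0,0,0,0],[0,0,0,0,0,0]])

```text
time: 4.3
tool_pos: [0.5378, 0.1219, 0.1011]
orientation: [-1.57, 0.0, -1.896]
wrist_force: [0.8, -0.4, 0.1]
grip_width: 0.0857
```

>>> servo_tool(motion=[[0,0,0,0,0,0],[0,0,0,0,0,0],[0,0,0,0,0,0],[0,0,0,0,0,0],[0,0,0,0,0,0],[0,0,0,0,0,0],[0,0,0,0,0,0],[0,0,0,0,0,0],[0,0,0,0,0,0],[0,0,0,0,0,0]], fingers=1)

```text
time: 5.13
tool_pos: [0.5376, 0.1223, 0.1009]
orientation: [-1.57, 0.0, -1.895]
wrist_force: [-1.5, 1.1, 6.1]
grip_width: 0.0214
```

Run:
```python
from h import *
go([.5364,.1212,.0995],-108.55)
c=cam("wrist"); im=eyes.read_camera("wrist")[:,:,::-1].copy(); cv2.imwrite("pics/w4.png",im)
go([.5364,.1212,.0995],-108.55)
P=[]; 
for i in range(6): eyes.read_camera("side"); P.append(arm.sense()["tool_pos"])
print(np.mean(P,0),np.std(P,0))
cv2.imwrite("pics/s4.png",eyes.read_camera("side")[:,:,::-1])
```

```text
t 5.13 pos [0.5376 0.1223 0.1009] rpy [-8.9950e+01  2.0000e-02 -1.0857e+02] total shift scaled [ 0.0074  0.007  -0.004 ] F [-1.5  1.1  6.1] w 0.0214
 turn scaled [-0.0003 -0.0001 -0.0001]
t 5.18 pos [0.5376 0.1223 0.1009] rpy [-8.9960e+01  2.0000e-02 -1.0857e+02] total shift scaled [ 0.0073  0.0069 -0.0039] F [-1.2 -0.2  5.9] w 0.0213
 turn scaled [-0.0002 -0.0001 -0.0001]
[0.5376342  0.12233791 0.10089928] [1.19356127e-05 1.26429100e-05 1.32619637e-05]
```

View pics/w4.png

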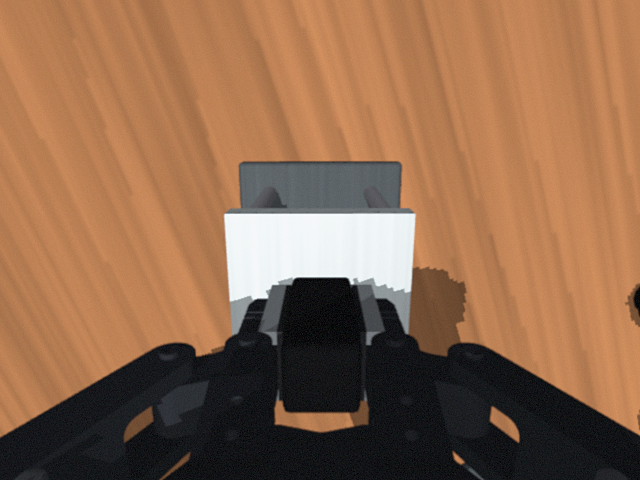

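View pics/s4.png

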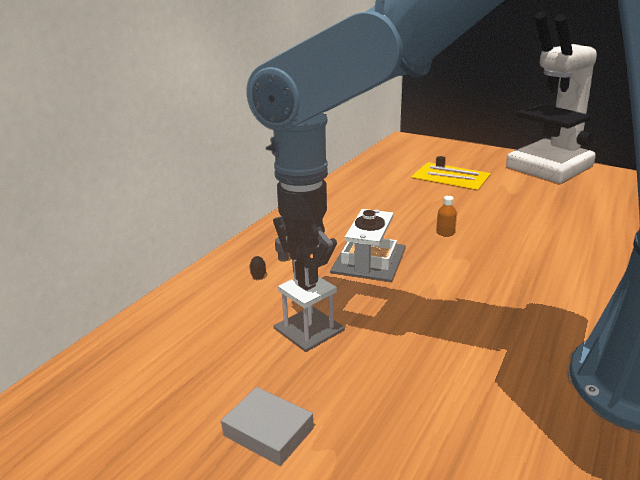

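The gripper is closed on the handle at 21.4 mm and the stand is undisturbed. The readings have settled, so the earlier 1 mm differences were motion lag. Now I'll lift.

>>> servo_tool(motion=[[0,-0.03,0,0,0,0],[0,-0.06,0,0,0,0],[0,-0.08,0,0,0,0],[0,-0.1,0,0,0,0],[0,-0.1,0,0,0,0],[0,-0.1,0,0,0,0],[0,-0.1,0,0,0,0],[0,-0.08,0,0,0,0],[0,-0.04,0,0,0,0],[0,0,0,0,0,0],[0,0,0,0,0,0]])

```text
time: 6.45
tool_pos: [0.5371, 0.1223, 0.2383]
orientation: [-1.571, 0.0, -1.895]
wrist_force: [-0.2, -0.4, -1.5]
grip_width: 0.0214
```

Run:
```python
from h import *
T=np.array([.5376,.1223])+np.array([.0126,-.2619])
print(T); go([*T,.239],-108.55)
c=cam("wrist"); im=eyes.read_camera("wrist")[:,:,::-1].copy(); cv2.imwrite("pics/w5.png",im)
```

```text
[ 0.5502 -0.1396]
t 6.45 pos [0.5371 0.1223 0.2383] rpy [-8.9990e+01  1.0000e-02 -1.0857e+02] total shift scaled [ 1.2204 -0.0038  0.4791] F [-0.2 -0.4 -1.5] w 0.0214
 turn scaled [-0.0001 -0.0001 -0.    ]
```

View pics/w5.png

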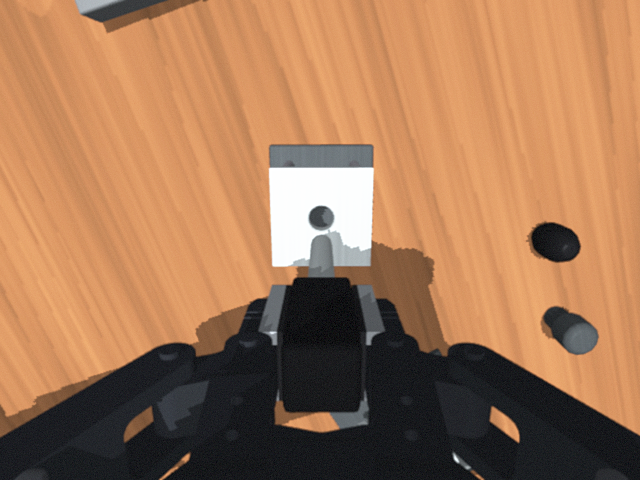

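The rod is held upright with its shaft tip at about (321,236). The empty stand hole is at about (321,217). I'll work out the tip's and the hole's positions relative to the TCP.

Run:
```python
from h import *
im=cv2.imread("pics/w5.png"); c=cam("wrist"); s,p,R=pose()
cv2.imwrite("pics/w5z.png",cv2.resize(im[190:290,270:380],None,fx=6,fy=6,interpolation=cv2.INTER_CUBIC))
tip=p+[0,0,-.0889]
# rim prediction
th=np.linspace(0,2*np.pi,12,endpoint=False)
rim=[tip+R@np.array([.006*np.cos(t),0,.006*np.sin(t)]) for t in th]
print("pred rim",proj(c,rim).round(1).tolist())
rim=[tip+[0,0,.05]+R@np.array([0,0,a]) for a in(-.006,.006)]
print("pred hole under TCP-home", proj(c,[[p[0],p[1],.09]]))
hsv=cv2.cvtColor(im,cv2.COLOR_BGR2HSV)
m=np.zeros(im.shape[:2],np.uint8); m[203:232,300:342]=(hsv[...,2]<130)[203:232,300:342]*255
k=max(cv2.findContours(m,0,1)[0],key=cv2.contourArea); e=cv2.fitEllipse(k); print(e, R.T@(onz(c,[e[0]],.09)[0]-p)*1000, onz(c,[e[0]],.09))
```

```text
pred rim [[322.2, 251.0], [327.5, 249.6], [331.4, 245.9], [332.8, 240.8], [331.4, 235.7], [327.5, 231.9], [322.1, 230.5], [316.8, 231.9], [312.9, 235.7], [311.5, 240.8], [312.9, 245.9], [316.8, 249.6]]
pred hole under TCP-home [[322.1401591  216.75402153]]
((320.47222900390625, 217.02145385742188), (21.849515914916992, 23.194019317626953), 72.69976806640625) [ 1.22430960e-01  1.47379952e+02 -9.45751557e-01] [[0.5354463 0.1224535 0.09     ]]
```

View pics/w5z.png

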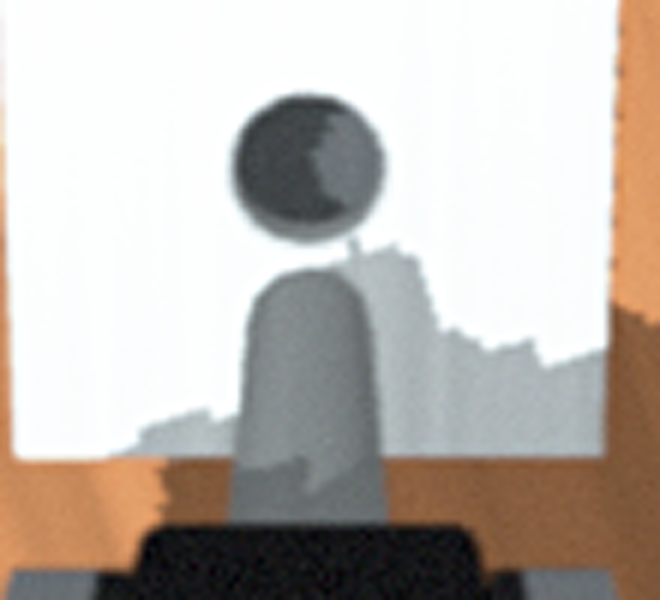

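The tip sits about +1.5 to +1.8 mm along tool x from the TCP axis and close to 0 along the jaw direction. I'll move above the tube with TCP target (0.5497,-0.1394).

Run:
```python
from h import *
go([.5497,-.1394,.2383],-108.55)
```

```text
t 6.5 pos [0.5366 0.1223 0.2374] rpy [-9.0080e+01 -3.0000e-02 -1.0857e+02] total shift scaled [ 1.2193 -0.0047  0.4788] F [ 0.7  0.6 -1.4] w 0.0215
 turn scaled [ 0.0005 -0.0001  0.0001]
```

>>> servo_tool(motion=[[0.07,0,0.028,0,0,0],[0.13,0,0.05,0,0,0],[0.15,0,0.06,0,0,0],[0.15,0,0.06,0,0,0],[0.15,0,0.06,0,0,0],[0.15,0,0.06,0,0,0],[0.15,0,0.06,0,0,0],[0.13,0,0.05,0,0,0],[0.09,0,0.035,0,0,0],[0.05,0,0.016,0,0,0],[0,0,0,0,0,0],[0,0,0,0,0,0]])

```text
time: 7.5
tool_pos: [0.5498, -0.139, 0.2372]
orientation: [-1.573, 0.001, -1.896]
wrist_force: [-0.4, 0.5, -1.7]
grip_width: 0.0213
```

>>> servo_tool(motion=[[0,0.03,0,0,0,0],[0,0.04,0,0,0,0],[0,0.03,0,0,0,0],[0,0,0,0,0,0],[0,0,0,0,0,0]])

```text
time: 7.92
tool_pos: [0.5499, -0.1386, 0.2174]
orientation: [-1.572, 0.0, -1.894]
wrist_force: [0.4, 0.1, -1.3]
grip_width: 0.0212
```

Run:
```python
from h import *
c=cam("wrist"); im=eyes.read_camera("wrist")[:,:,::-1].copy(); cv2.imwrite("pics/w6.png",im)
cv2.imwrite("pics/w6z.png",cv2.resize(im[190:330,240:400],None,fx=4.5,fy=4.2,interpolation=cv2.INTER_CUBIC))
sd=eyes.read_camera("side")[:,:,::-1];cv2.imwrite("pics/s6z.png",cv2.resize(sd[180:290,310:430],None,fx=5,fy=5,interpolation=cv2.INTER_CUBIC))
go([.5497,-.1394,.217],-108.55)
```

```text
t 8.02 pos [ 0.5505 -0.1392  0.2184] rpy [ -89.99   -0.   -108.54] total shift scaled [ 0.0021  0.0069 -0.0032] F [ 0.4  0.7 -0.6] w 0.021
 turn scaled [-0.  0.  0.]
```

View pics/w6z.png

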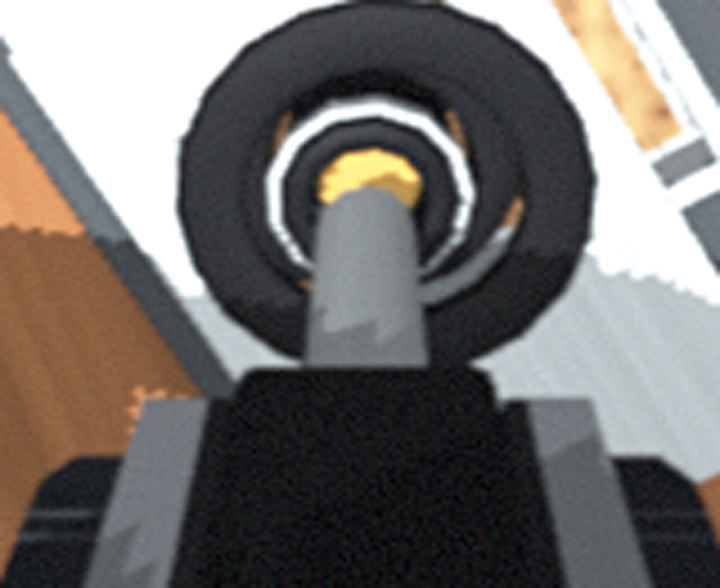

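View pics/s6z.png

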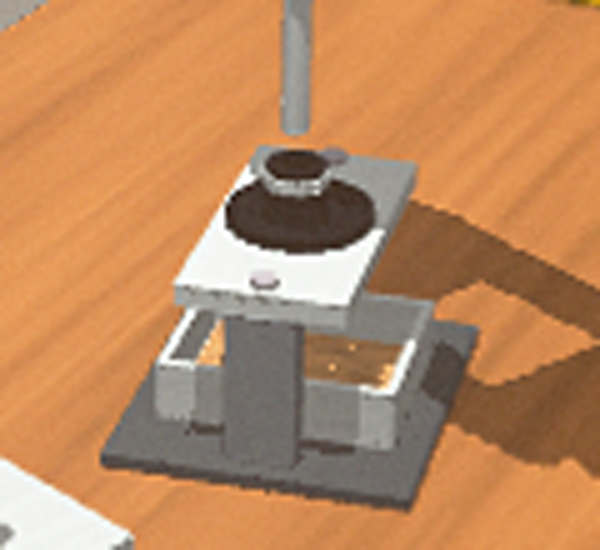

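The wrist view is good laterally: rod tip x≈321.4 against ring centre x≈322, only 0.3 mm apart. I'll compare them along tool x.

Run:
```python
from h import *
c=cam("wrist"); s,p,R=pose()
tool=lambda uv,z:(R.T@(onz(c,[uv],z)[0]-p)*1000).round(2)
print("ring",tool([322,235.1],.115), onz(c,[[322,235.1]],.115))
zt=p[2]-.0889
print("tip rim near edge",tool([321.4,235.2],zt),tool([321.4,235.2],zt+.001))
im=cv2.imread("pics/w6.png"); hsv=cv2.cvtColor(im,cv2.COLOR_BGR2HSV)
k=((hsv[...,1]<60)&(hsv[...,2]>150))
for x in (310,316,322,328,334):
    print(x,[y for y in range(205,260) if k[y,x]])
# ring prediction for rim radius 13.5 at centre candidate
for dx in (1,2):
  th=[0,90,180,270]
  C=p+R@np.array([dx/1000,0,0]); C[2]=.116
  print(dx,proj(c,[C+R@np.array([.0135*np.cos(np.radians(t)),0,.0135*np.sin(np.radians(t))]) for t in th]).round(1).tolist())
```

```text
ring [7.2000e-01 1.0338e+02 8.0000e-02] [[ 0.55030955 -0.13991721  0.115     ]]
tip rim near edge [-3.31 88.9  -0.27] [-3.6  87.9  -0.27]
310 [217, 218, 219, 220, 221]
316 [215, 216, 217, 218, 236, 237, 238, 239, 240, 241, 242, 243, 244, 245, 246, 247, 248, 249, 250, 251, 252, 253, 254, 255, 256, 257, 258, 259]
322 [214, 215, 216, 217, 242, 251, 252]
328 [215, 216, 217, 218, 237]
334 [217, 218, 219, 220, 221]
1 [[321.9, 257.6], [344.6, 236.0], [321.8, 213.8], [299.1, 236.0]]
2 [[321.9, 259.2], [344.6, 237.6], [321.8, 215.5], [299.1, 237.7]]
```

The tip is about 1.2 mm too far in +x and 0.3 mm in -z relative to the bore. I'll correct that and feel downward gently.

>>> servo_tool(motion=[[-0.006,0,0.0015,0,0,0],[0,0.02,0,0,0,0],[0,0.02,0,0,0,0],[0,0.02,0,0,0,0],[0,0.02,0,0,0,0],[0,0,0,0,0,0],[0,0,0,0,0,0]])

```text
time: 8.6
tool_pos: [0.5507, -0.1384, 0.2018]
orientation: [-1.572, 0.0, -1.895]
wrist_force: [0.3, -0.1, -1.2]
grip_width: 0.0212
```

Run:
```python
from h import *
go([.5497,-.1394,.217],-108.55)
```

```text
t 8.6 pos [ 0.5507 -0.1384  0.2018] rpy [-9.0060e+01  1.0000e-02 -1.0858e+02] total shift scaled [ 0.0062 -0.0762 -0.0033] F [ 0.3 -0.1 -1.2] w 0.0212
 turn scaled [ 0.0003 -0.0002 -0.    ]
```

>>> servo_tool(motion=[[0,0.015,0,0,0,0],[0,0.015,0,0,0,0],[0,0,0,0,0,0]])

```text
time: 8.85
tool_pos: [0.5507, -0.1384, 0.1956]
orientation: [-1.572, 0.0, -1.895]
wrist_force: [-0.9, -0.3, -1.8]
grip_width: 0.0215
```

Run:
```python
from h import *
im=eyes.read_camera("wrist")[:,:,::-1].copy()
cv2.imwrite("pics/w7z.png",cv2.resize(im[190:330,240:400],None,fx=4.5,fy=4.2,interpolation=cv2.INTER_CUBIC))
go([.5497,-.1394,.217],-108.55)
```

```text
t 8.9 pos [ 0.5507 -0.1384  0.1958] rpy [-9.0050e+01  1.0000e-02 -1.0857e+02] total shift scaled [ 0.0065 -0.1059 -0.0034] F [-0.5 -0.  -0. ] w 0.0216
 turn scaled [ 0.0003 -0.0001 -0.    ]
```

View pics/w7z.png

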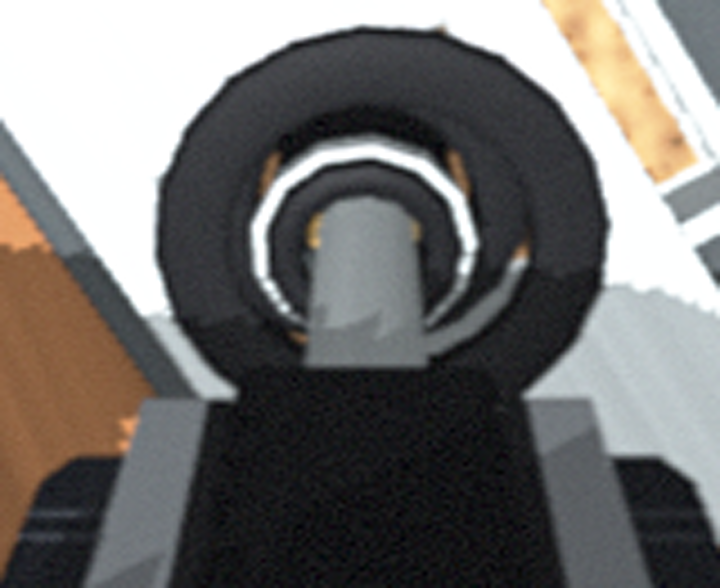

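The tip is inside the mouth, and brass shows on both sides of it. By parallax it leans to the +x side of the bore, so I'll nudge -x by 0.6 mm and go on down to find the plug.

>>> servo_tool(motion=[[-0.003,0.01,0,0,0,0],[0,0.01,0,0,0,0],[0,0,0,0,0,0]])

```text
time: 9.15
tool_pos: [0.5511, -0.1379, 0.192]
orientation: [-1.571, -0.0, -1.895]
wrist_force: [0.4, -0.1, -0.5]
grip_width: 0.0212
```

>>> servo_tool(motion=[[0,0.01,0,0,0,0],[0,0.01,0,0,0,0],[0,0,0,0,0,0]])

```text
time: 9.4
tool_pos: [0.5513, -0.138, 0.1887]
orientation: [-1.57, -0.0, -1.895]
wrist_force: [-3.1, 0.1, 6.5]
grip_width: 0.0212
```

>>> servo_tool(motion=[[0,0.01,0,0,0,0],[0,0,0,0,0,0]])

```text
time: 9.57
tool_pos: [0.5514, -0.1381, 0.1869]
orientation: [-1.57, -0.0, -1.895]
wrist_force: [-2.4, 0.0, 6.0]
grip_width: 0.0212
```

>>> servo_tool(motion=[[0,0.01,0,0,0,0],[0,0,0,0,0,0]])

```text
time: 9.73
tool_pos: [0.5514, -0.1382, 0.185]
orientation: [-1.57, -0.0, -1.895]
wrist_force: [-2.6, -0.5, 7.2]
grip_width: 0.0214
```

The force has levelled off near 8 N, so the plug is sliding. I'll ease the lateral force with a small -z nudge and keep pushing.

>>> servo_tool(motion=[[0,0.01,-0.003,0,0,0],[0,0.01,0,0,0,0],[0,0,0,0,0,0]])

```text
time: 9.98
tool_pos: [0.5512, -0.1381, 0.1812]
orientation: [-1.569, -0.0, -1.895]
wrist_force: [-1.8, 0.3, 5.8]
grip_width: 0.0216
```

>>> servo_tool(motion=[[0,0.01,0,0,0,0],[0,0.01,0,0,0,0],[0,0.01,0,0,0,0],[0,0.01,0,0,0,0],[0,0,0,0,0,0]])

```text
time: 10.4
tool_pos: [0.5512, -0.1381, 0.1733]
orientation: [-1.569, -0.0, -1.895]
wrist_force: [-2.5, 0.4, 6.4]
grip_width: 0.0211
```

>>> servo_tool(motion=[[0,0.01,-0.002,0,0,0],[0,0.01,0,0,0,0],[0,0.01,0,0,0,0],[0,0.01,0,0,0,0],[0,0.01,0,0,0,0],[0,0.01,0,0,0,0],[0,0,0,0,0,0]])

```text
time: 10.98
tool_pos: [0.5511, -0.1381, 0.1615]
orientation: [-1.568, -0.0, -1.895]
wrist_force: [-1.9, -0.1, 6.9]
grip_width: 0.0217
```

Run:
```python
from h import *
im=eyes.read_camera("wrist")[:,:,::-1].copy()
cv2.imwrite("pics/w8z.png",cv2.resize(im[190:330,240:400],None,fx=4.5,fy=4.2,interpolation=cv2.INTER_CUBIC))
sd=eyes.read_camera("side")[:,:,::-1];cv2.imwrite("pics/s8z.png",cv2.resize(sd[180:290,310:430],None,fx=5,fy=5,interpolation=cv2.INTER_CUBIC))
go([.5497,-.1394,.135],-108.55)
```

```text
t 11.08 pos [ 0.5511 -0.1381  0.1617] rpy [-8.9850e+01 -2.0000e-02 -1.0857e+02] total shift scaled [ 0.0085  0.1333 -0.0051] F [-1.   0.1  6.5] w 0.0208
 turn scaled [-0.0008 -0.0001  0.0001]
```

View pics/w8z.png

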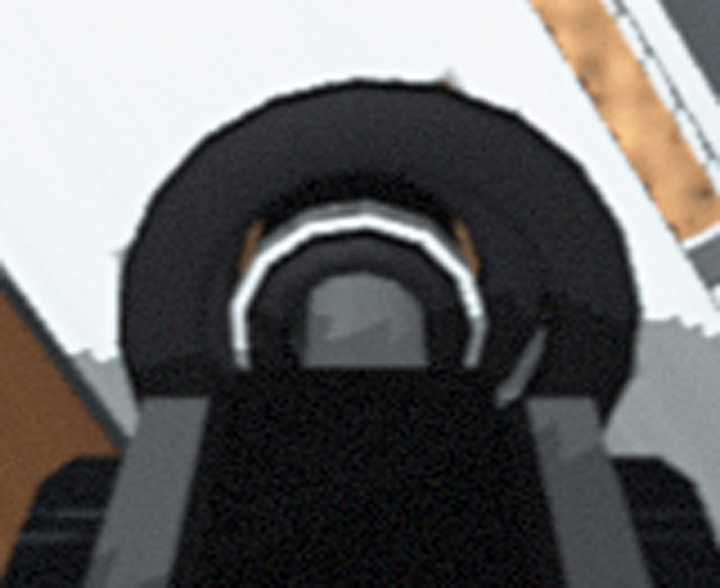

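View pics/s8z.png

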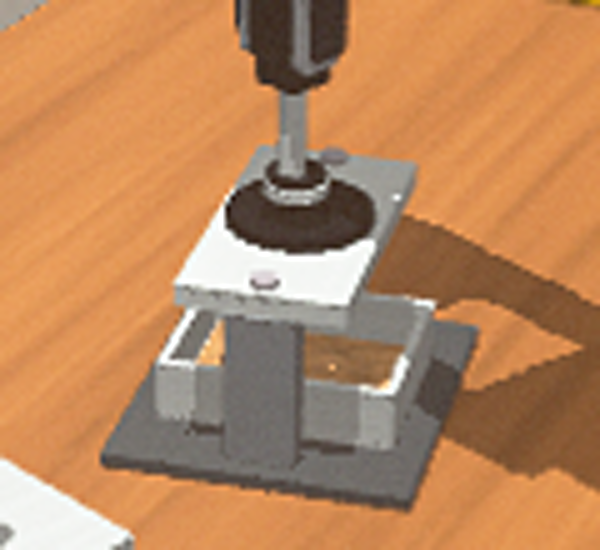

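The rod is well inside the tube and going in straight, with the tube only slightly depressed. I'll continue to the lower end.

>>> servo_tool(motion=[[0,0.01,0,0,0,0],[0,0.01,0,0,0,0],[0,0.01,0,0,0,0],[0,0.01,0,0,0,0],[0,0.01,0,0,0,0],[0,0.01,0,0,0,0],[0,0.01,0,0,0,0],[0,0,0,0,0,0]])

```text
time: 11.75
tool_pos: [0.551, -0.1381, 0.1472]
orientation: [-1.569, -0.0, -1.895]
wrist_force: [-0.8, -0.0, 5.5]
grip_width: 0.0214
```

>>> servo_tool(motion=[[0,0.01,0,0,0,0],[0,0.01,0,0,0,0],[0,0.01,0,0,0,0],[0,0.01,0,0,0,0],[0,0,0,0,0,0]])

```text
time: 12.17
tool_pos: [0.5501, -0.1376, 0.1375]
orientation: [-1.571, -0.0, -1.895]
wrist_force: [0.1, -1.5, -0.6]
grip_width: 0.0213
```

The force fell back to the free value, so the plug has probably dropped. I'll go 2 mm further, then look.

>>> servo_tool(motion=[[0,0.01,0,0,0,0],[0,0,0,0,0,0]])

```text
time: 12.33
tool_pos: [0.5502, -0.1376, 0.1358]
orientation: [-1.571, -0.0, -1.895]
wrist_force: [0.3, -0.9, -0.8]
grip_width: 0.0211
```

Run:
```python
from h import *
sd=eyes.read_camera("side")[:,:,::-1];cv2.imwrite("pics/s9z.png",cv2.resize(sd[180:290,310:430],None,fx=5,fy=5,interpolation=cv2.INTER_CUBIC))
go([.5497,-.1394,.2383],-108.55)
```

```text
t 12.38 pos [ 0.5502 -0.1376  0.136 ] rpy [ -90.02    0.   -108.57] total shift scaled [ 9.200e-03 -5.115e-01  4.000e-04] F [ 0.3 -0.9 -1. ] w 0.0216
 turn scaled [ 0.0001 -0.0001 -0.    ]
```

View pics/s9z.png

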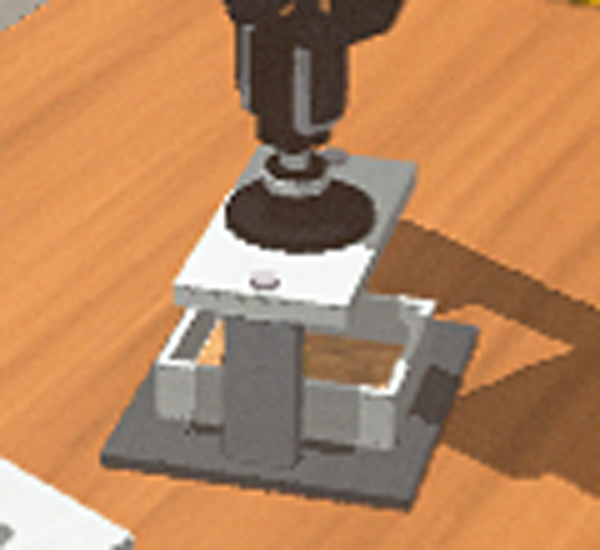

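The plug isn't clearly visible under the bridge. A faint amber patch shows near (310,350), by the column. I'll withdraw the rod and check the bore from above.

>>> servo_tool(motion=[[0,-0.02,0,0,0,0],[0,-0.04,0,0,0,0],[0,-0.06,0,0,0,0],[0,-0.06,0,0,0,0],[0,-0.07,0,0,0,0],[0,-0.07,0,0,0,0],[0,-0.07,0,0,0,0],[0,-0.06,0,0,0,0],[0,-0.04,0,0,0,0],[0,-0.02,0,0,0,0],[0,0,0,0,0,0],[0,0,0,0,0,0]])

```text
time: 13.38
tool_pos: [0.5501, -0.1374, 0.2381]
orientation: [-1.571, 0.0, -1.895]
wrist_force: [-0.6, 0.5, -2.2]
grip_width: 0.0212
```

Run:
```python
from h import *
im=eyes.read_camera("wrist")[:,:,::-1].copy()
cv2.imwrite("pics/w9z.png",cv2.resize(im[150:290,240:400],None,fx=4.5,fy=4.2,interpolation=cv2.INTER_CUBIC))
tp=eyes.read_camera("side")[:,:,::-1];cv2.imwrite("pics/s10z.png",cv2.resize(tp[230:290,310:430],None,fx=6,fy=6,interpolation=cv2.INTER_CUBIC))
go([.5376,.1223,.2383],-108.55)
```

```text
t 13.48 pos [ 0.5498 -0.1373  0.2373] rpy [-9.0100e+01  2.0000e-02 -1.0857e+02] total shift scaled [-1.2112 -0.0036 -0.4711] F [ 0.2 -0.3 -1.9] w 0.0213
 turn scaled [ 0.0005 -0.0001 -0.0001]
```

View pics/w9z.png

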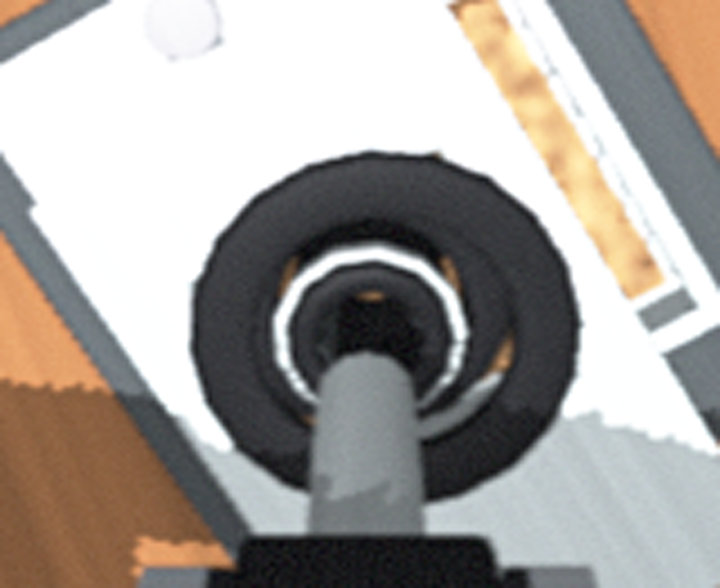

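View pics/s10z.png

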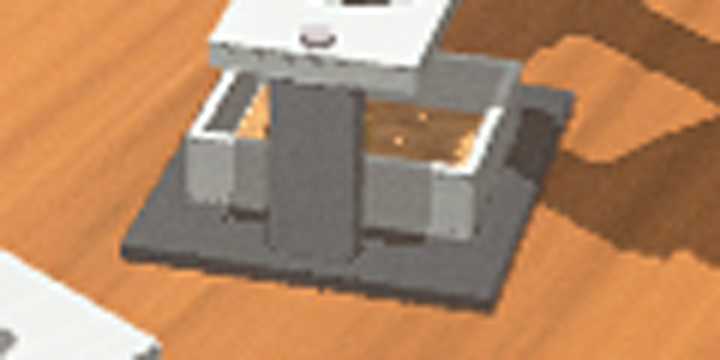

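The bore is now empty: there is a dark hole with cork visible through it. I'll go back over the stand, then look before lowering.

>>> servo_tool(motion=[[-0.07,0,-0.025,0,0,0],[-0.13,0,-0.05,0,0,0],[-0.15,0,-0.06,0,0,0],[-0.15,0,-0.06,0,0,0],[-0.15,0,-0.06,0,0,0],[-0.15,0,-0.06,0,0,0],[-0.15,0,-0.06,0,0,0],[-0.13,0,-0.05,0,0,0],[-0.09,0,-0.035,0,0,0],[-0.048,0,-0.016,0,0,0],[0,0,0,0,0,0],[0,0,0,0,0,0]])

```text
time: 14.48
tool_pos: [0.5373, 0.1238, 0.2379]
orientation: [-1.571, -0.001, -1.894]
wrist_force: [0.7, -0.1, -0.4]
grip_width: 0.0215
```

>>> servo_tool(motion=[[0,0.07,0,0,0,0],[0,0.09,0,0,0,0],[0,0.06,0,0,0,0],[0,0,0,0,0,0],[0,0,0,0,0,0]])

```text
time: 14.9
tool_pos: [0.5372, 0.1226, 0.1936]
orientation: [-1.573, -0.001, -1.896]
wrist_force: [0.1, 0.3, -0.7]
grip_width: 0.0215
```

Run:
```python
from h import *
go([.5369,.1237,.1945],-108.55)
c=cam("wrist"); s,p,R=pose(); im=eyes.read_camera("wrist")[:,:,::-1].copy(); cv2.imwrite("pics/w10.png",im)
cv2.imwrite("pics/w10z.png",cv2.resize(im[190:290,270:380],None,fx=6,fy=6,interpolation=cv2.INTER_CUBIC))
go([.5369,.1237,.1945],-108.55)
tip=p+[0,0,-.0889]; print("tip z",tip[2])
C=np.array([*p[:2],.09])
for nm,B,r in(("tip",tip,.0055),("hole",C,.009)):
  print(nm,proj(c,[B+R@np.array([r*a,0,r*b]) for a,b in((1,0),(-1,0),(0,1),(0,-1))]).round(1).tolist())
```

```text
t 14.9 pos [0.5372 0.1226 0.1936] rpy [-9.0110e+01 -5.0000e-02 -1.0865e+02] total shift scaled [-0.0046 -0.0047 -0.0029] F [ 0.1  0.3 -0.7] w 0.0215
 turn scaled [ 0.0006 -0.0006  0.0003]
t 14.95 pos [0.5379 0.1229 0.1946] rpy [-9.0000e+01 -1.0000e-02 -1.0863e+02] total shift scaled [-0.0023  0.0003 -0.0058] F [-0.   0.5 -0.7] w 0.0217
 turn scaled [ 0.     -0.0005  0.0001]
tip z 0.10465445070415327
tip [[322.3, 250.1], [322.3, 231.3], [332.1, 240.8], [312.5, 240.8]]
hole [[322.3, 248.2], [322.3, 219.0], [337.4, 233.7], [307.2, 233.8]]
```

View pics/w10z.png

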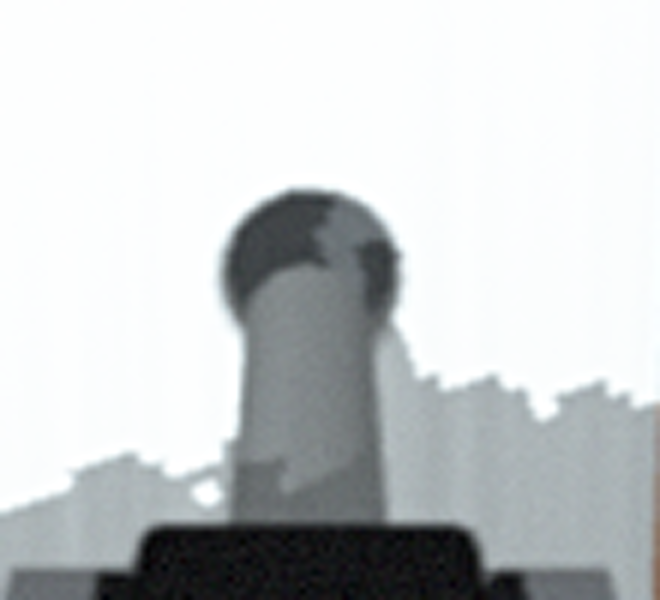

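The tip sits concentric over the hole within about 0.4 mm: hole centre at (322.1,235.6), tip at x 321.6. I'll lower.

>>> servo_tool(motion=[[0,0.03,0,0,0,0],[0,0.05,0,0,0,0],[0,0.05,0,0,0,0],[0,0.05,0,0,0,0],[0,0.05,0,0,0,0],[0,0.05,0,0,0,0],[0,0.05,0,0,0,0],[0,0.05,0,0,0,0],[0,0.04,0,0,0,0],[0,0.02,0,0,0,0],[0,0,0,0,0,0],[0,0,0,0,0,0]])

```text
time: 15.95
tool_pos: [0.5376, 0.1236, 0.1062]
orientation: [-1.571, -0.0, -1.895]
wrist_force: [0.2, -0.1, -0.8]
grip_width: 0.0215
```

>>> servo_tool(motion=[[0,0.01,0,0,0,0],[0,0.005,0,0,0,0],[0,0.005,0,0,0,0],[0,0,0,0,0,0],[0,0,0,0,0,0]])

```text
time: 16.37
tool_pos: [0.5376, 0.1236, 0.1024]
orientation: [-1.571, 0.0, -1.895]
wrist_force: [0.3, 0.8, -1.5]
grip_width: 0.0216
```

>>> servo_tool(motion=[[0,0.004,0,0,0,0],[0,0.004,0,0,0,0],[0,0,0,0,0,0],[0,0,0,0,0,0]])

```text
time: 16.7
tool_pos: [0.5377, 0.1237, 0.1009]
orientation: [-1.571, 0.0, -1.895]
wrist_force: [-0.5, -0.1, 1.3]
grip_width: 0.0215
```

The handle touches the plate at the original height (0.1009). I'll seat it slightly, then open and retreat.

>>> servo_tool(motion=[[0,0.002,0,0,0,0],[0,0,0,0,0,0],[0,0,0,0,0,0]])

```text
time: 16.95
tool_pos: [0.5378, 0.1237, 0.1009]
orientation: [-1.57, 0.0, -1.895]
wrist_force: [-1.8, 0.1, 5.2]
grip_width: 0.0214
```

>>> servo_tool(motion=[[0,0,0,0,0,0],[0,0,0,0,0,0],[0,0,0,0,0,0],[0,0,0,0,0,0],[0,0,0,0,0,0],[0,0,0,0,0,0],[0,0,0,0,0,0],[0,0,0,0,0,0],[0,0,0,0,0,0],[0,0,0,0,0,0]], fingers=0)

```text
time: 17.78
tool_pos: [0.5376, 0.1236, 0.1003]
orientation: [-1.571, 0.0, -1.895]
wrist_force: [0.1, -0.1, 0.2]
grip_width: 0.0856
```

>>> servo_tool(motion=[[0,-0.04,0,0,0,0],[0,-0.07,0,0,0,0],[0,-0.1,0,0,0,0],[0,-0.1,0,0,0,0],[0,-0.1,0,0,0,0],[0,-0.1,0,0,0,0],[0,-0.07,0,0,0,0],[0.1,0,0,0,0,0],[0.11,0,0,0,0,0],[0.11,0,0,0,0,0],[0,0,0,0,0,0],[0,0,0,0,0,0]])

```text
time: 18.78
tool_pos: [0.5173, 0.0624, 0.217]
orientation: [-1.57, 0.0, -1.897]
wrist_force: [-0.2, 0.3, -0.3]
grip_width: 0.0856
```

Run:
```python
from h import *
go([.518,.056,.23],-108.3)
c=cam("wrist"); im=eyes.read_camera("wrist")[:,:,::-1].copy(); cv2.imwrite("pics/w11.png",im)
sd=eyes.read_camera("side")[:,:,::-1];cv2.imwrite("pics/s11.png",sd)
cv2.imwrite("pics/t11.png",eyes.read_camera("top")[:,:,::-1])
hsv=cv2.cvtColor(im,cv2.COLOR_BGR2HSV)
w=((hsv[...,1]<60)&(hsv[...,2]>140)).astype(np.uint8)*255
w=cv2.morphologyEx(w,cv2.MORPH_OPEN,np.ones((5,5)))
k=max(cv2.findContours(w,0,1)[0],key=cv2.contourArea)
P=onz(c,k.reshape(-1,2),.09)[:,:2].astype(np.float32)*1000; print("plate",cv2.minAreaRect(P))
f=np.zeros_like(w); cv2.drawContours(f,[cv2.convexHull(k)],-1,255,-1); f=cv2.erode(f,np.ones((7,7)))
for q in cv2.findContours((hsv[...,2]<70).astype(np.uint8)*255&f,0,1)[0]:
  if cv2.contourArea(q)>100:
    P=onz(c,q.reshape(-1,2),.142)[:,:2].astype(np.float32)*1000; print(cv2.minAreaRect(P))
```

```text
t 18.78 pos [0.5173 0.0624 0.217 ] rpy [-8.9950e+01  2.0000e-02 -1.0868e+02] total shift scaled [ 0.0289 -0.0649  0.0137] F [-0.2  0.3 -0.3] w 0.0856
 turn scaled [-0.0003 -0.0021 -0.0001]
plate ((536.2921752929688, 121.40658569335938), (70.47099304199219, 70.61166381835938), 71.26490783691406)
((536.9258422851562, 122.39393615722656), (20.562108993530273, 20.3796329498291), 71.24713134765625)
```

View pics/w11.png

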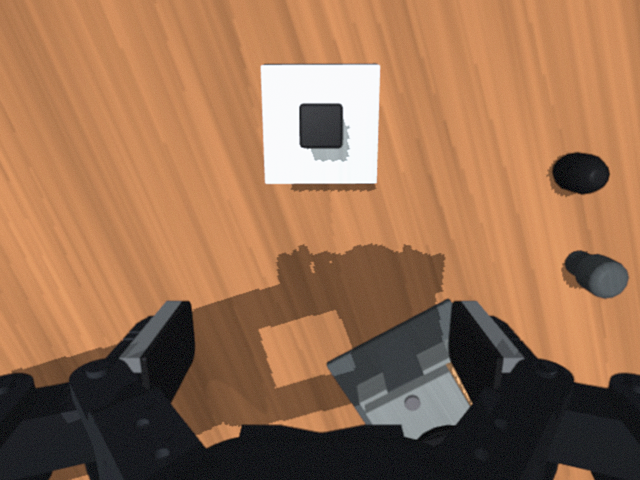

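View pics/s11.png

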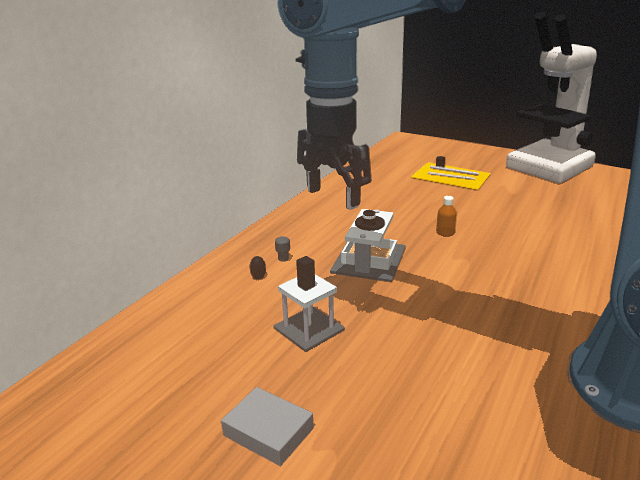

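View pics/t11.png

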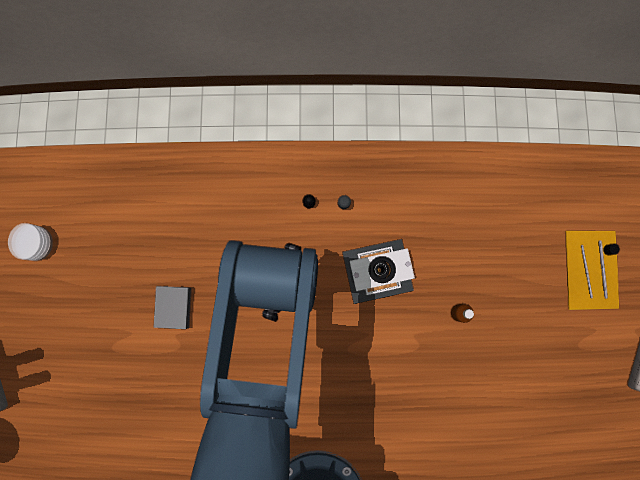

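The rod stands in its stand, the bore looks empty, and the bystanders are unmoved. I'll compare the before and after pictures for the plug in the tray and for any bystander shift.

Run:
```python
from h import *
a=cv2.imread("pics/side0.png");b=cv2.imread("pics/s11.png")
z=lambda i:cv2.resize(i[225:285,325:410],None,fx=9,fy=9,interpolation=cv2.INTER_CUBIC)[:, :]
cv2.imwrite("pics/cmp.png",cv2.resize(np.vstack([z(a),z(b)]),None,fx=.55,fy=.55))
t0=cv2.imread("pics/top0.png");t1=cv2.imread("pics/t11.png")
d=np.abs(t0.astype(int)-t1).max(2)
for n,(x,y) in dict(obj=(309,201),eye=(345,202),fluid=(462,313),box=(174,308)).items(): print(n,d[y-22:y+22,x-22:x+22].max())
```

```text
obj 15
eye 13
fluid 14
box 15
```

View pics/cmp.png

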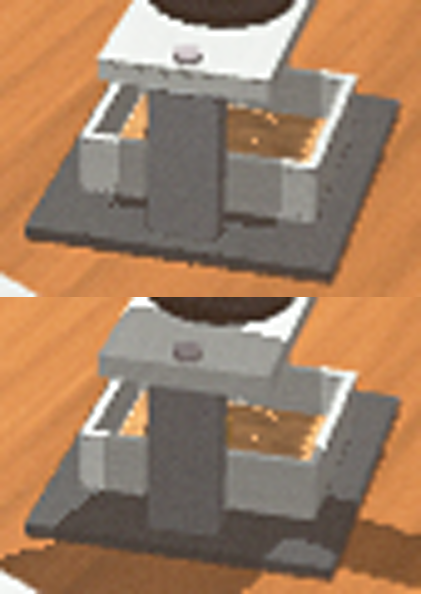

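The bystanders are unchanged. The plug isn't visible in the side view, where a column hides part of the tray. There is plenty of time left, so I'll look under the bridge obliquely with the wrist camera.

Run:
```python
from h import *
go([.351,-.067,.18],-108.55)
```

```text
t 18.93 pos [0.5175 0.0636 0.2166] rpy [-8.9980e+01  2.0000e-02 -1.0855e+02] total shift scaled [ 0.8838  0.1824 -0.5815] F [ 0.3  0.3 -0.2] w 0.0855
 turn scaled [-0.0001  0.     -0.0001]
```

>>> servo_tool(motion=[[0.11,0.015,-0.073,0,0,0],[0.11,0.015,-0.073,0,0,0],[0.11,0.025,-0.073,0,0,0],[0.11,0.025,-0.073,0,0,0],[0.11,0.025,-0.073,0,0,0],[0.11,0.025,-0.073,0,0,0],[0.11,0.025,-0.073,0,0,0],[0.11,0.025,-0.073,0,0,0],[0,0,0,0.03,0,0],[0,0,0,0.03,0,0],[0,0,0,0.03,0,0],[0,0,0,0,0,0]])

```text
time: 19.93
tool_pos: [0.3489, -0.0651, 0.1794]
orientation: [-1.284, 0.0, -1.894]
wrist_force: [-0.9, 0.4, 0.6]
grip_width: 0.0852
```

Run:
```python
from h import *
go([.351,-.067,.18])
c=cam("wrist"); im=eyes.read_camera("wrist")[:,:,::-1].copy(); cv2.imwrite("pics/w12.png",im)
print(proj(c,[[.5495,-.147,.02],[.549,-.1407,.02]]))
```

```text
t 19.93 pos [ 0.3489 -0.0651  0.1794] rpy [-7.3590e+01  1.0000e-02 -1.0853e+02] total shift scaled [0.0055 0.0009 0.0134] F [-0.9  0.4  0.6] w 0.0852
[[512.00332411 214.40266533]
 [510.37695128 207.91011584]]
```

View pics/w12.png

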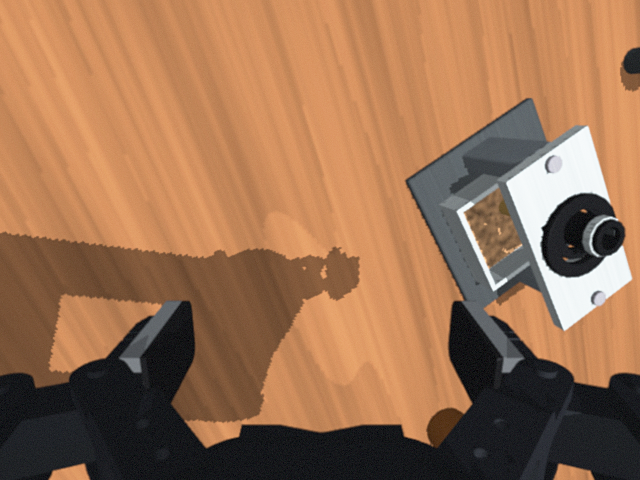

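Run:
```python
from h import *
im=cv2.imread("pics/w12.png")
cv2.imwrite("pics/w12z.png",cv2.resize(im[170:300,440:560],None,fx=4.5,fy=4.5,interpolation=cv2.INTER_CUBIC))
```

```text
(no output)
```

View pics/w12z.png

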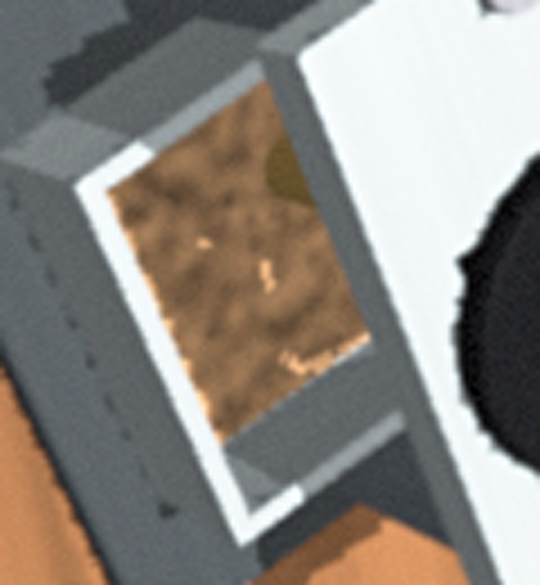

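The brass plug's end shows in the tray at about (504,208), in shade, lying on the cork inside the rim. The gripper is clear of everything, so I'm handing in.

Run:
```python
from h import *
print(arm.sense()["time"], arm.finish_job())
```

```text
the job is handed in; nothing more can be done
19.9833 None
```

The plug is out of the tube and lying in the tray, and the rod is back upright in its stand. I handed the job in at 20.0 s of the 58 s allowed.

**Pushing:** I found the bore with the wrist camera, about 6 mm off the jig's centre, and met the plug about 16 mm below the mouth. It slid at a steady 7–9 N, which is about 4 mm of tube travel against the 10 mm limit. The force fell back to nothing as the plug left the lower end.

**Last checks:**
- **Bore:** empty when viewed from above, with the cork floor visible through it.
- **Plug:** the side view could not show it because a column hides part of the tray. An oblique wrist view showed only a partial brass shape on the cork inside the rim, so this check rests on a partial view.
- **Rod:** the handle met the stand's plate at the same tool height at which it was gripped. It stands upright with its flats parallel to the plate's edges, about 1.2 mm off the hole's centre, within the hole's play.
- **Bystanders:** the top pictures from before and after show no change at any of the four.
- **Robot:** the gripper is open and touching nothing.

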